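# Lever the jammed lens carrier loose

### The job

The lens carrier (the round steel flange with a lens barrel on it) is jammed in its aluminium nest. Put the blade of the pry bar over the fulcrum roller and under the carrier's flange, and lever the handle down until the carrier has come up by at least 5 mm and stays up; then draw the bar out and lay it flat on the bench, clear of the nest. Do not touch the carrier or its lens with the gripper or arm.

Things in the scene. Friction and masses are not known exactly. Their poses are not given: they have to be found in the camera images.
- bar_grip (a point): Centre of the pry bar's grey handle (100 x 20 mm, 26 mm high), 13 mm above the bar's underside; grip across the 20 mm. x points along the blade to the tip, z up out of the bar's top. Handle spans x = -50 to +50 mm, then a 22 mm wide, 27 mm high steel collar to +53 mm, then the blade to the tip at +190 mm. Centre of mass at about x = +30 mm.
- bar_tip (a point): The middle of the end of the pry bar's blade, 190 mm from bar_grip along the bar's x, 3.5 mm above the bar's underside; axes as bar_grip.
- pry_bar: The pry bar, 240 mm long, 0.16 kg, loose, lying flat on the bench: grey ribbed handle and a flat steel blade 16 mm wide and 5 mm thick (last 14 mm: 24 mm wide, 3 mm thick, relieved from below), flush with the handle's underside. Origin on its underside, 13 mm under bar_grip; axes as bar_grip.
- nest: Aluminium nest, fixed to the bench: base plate 150 x 100 x 12 mm (x = -55 to +95 mm), block 84 x 84 mm with its top 72 mm above the bench, in which the carrier's stem is jammed, and the fulcrum. Origin on the bench under the carrier's axis; x points from the carrier to the fulcrum and on to where the bar's handle belongs; z up.
- fulcrum_top (a point): Middle of the top line of the fulcrum, a fixed steel roller (radius 5 mm, 40 mm long along y), 70 mm from the carrier's axis along the nest's x, 75 mm above the bench; axes as the nest's. The blade goes over it, between two cheeks 40 mm apart (y = -20 to +20 mm) that stand 14 mm higher than the roller.
- fulcrum: The fulcrum pedestal with roller and cheeks, fixed to the nest; origin at fulcrum_top, axes as the nest's.
- flange_edge (a point): On the underside of the carrier's flange (76 mm across, 4 mm thick), at its rim nearest the fulcrum: 38 mm from the carrier's axis, 32 mm from the fulcrum's line; at the start 84 mm above the bench, 9 mm higher than the fulcrum's top, 12 mm above the block. The stem below has a radius of 18 mm, so the blade can go 20 mm in from this edge.
- carrier (a joint): How far the carrier has come up out of the nest (m), 0 when jammed home, at most 0.014. It moves only straight up and down, with about 28 N of friction and some damping, which also hold it wherever it is left. It carries a fixed black lens barrel, 53 mm across, whose top is 122 mm above the bench at the start.
Not all that is in view belongs to the job. There is more than one size of the pry_bar; the job needs the larger.

How it is judged:
By the outcome, as a careful person would: the job done as asked, in the order asked, and still so for the second after the job is handed in, with the robot touching nothing.
It also fails if it takes over 54 s, if anything falls off the work surface, if the arm or the gripper's body presses on something with over 40 N, if the wrist force passes 120 N, or if a joint passes its speed limit or range.

### The arm

A 6-joint arm with a two-finger parallel gripper is mounted at the origin on a cart in front of the work surface, level with it; the furniture and walls round the work are solid. World frame = base frame: x ahead of the robot, y to its left, z up, the work surface at z = 0. Lengths are in mm, angles in rad, forces in N, time in s.
With the tool pointing down it reaches from about 200 to 875 mm from the base axis. Payload 3.4 kg.
Tool frame: the origin (TCP) lies midway between the tips of the shut fingers; the grasp point (between the pads) lies 19 mm behind it; z points along the fingers, x is the direction in which the jaws open and shut, and the axes are right-handed (so a half turn about z gives the same grasp; the last joint's range is limited). The gripper opens to 94 mm and grips with 3 to 60 N. Pads are 16 mm wide; open, the fingers measure 119 mm over their backs; the gripper's body (75 mm by 177 mm) begins 78 mm behind the grasp point.
Start: joints at [1.211, 0.276, 1.505, -0, 1.361, -0.121], TCP at [136.024, 558.715, 205.493] pointing down, gripper open.
Joint ranges: [-2.89, 2.89], [-0.75, 2.08], [0.22, 2.7], [-1.18, 4.32], [0.11, 2.71], [-2.7, 2.7]. Speed limits (rad/s): [2.57, 2.57, 3.14, 3.14, 3.14, 3.14].

### API

Orientations are given as a unit quaternion [w, x, y, z].
In Python, from station import ctrl gives the robot as it stands. The module is installed in compiled form; this text tells all that it offers.
- The arm moves only by the tool play_rows, never from a script. Its argument "increments" is a list of rows, each a list of 7 numbers: the shift along the tool's x, y, z in mm, then the turn, a rotation vector about the tool's x, y, z in degrees, then the closure, from 0 (fully open) to 1 (shut). A call has 1 to 5 rows; each row shifts and turns the commanded pose from where the row before left it, along the tool's axes as they then stand; what a row does not reach is not made up. A row lasts 1/12 s, in which the tool goes at most 41.7 mm and 7.16 degrees, less where a joint would pass 70% of its speed; a pose out of reach is approached as far as the arm can. A call with a gripper value outside its range is refused whole. The fingers move at their own pace and stop on an object; "squeeze" is the grip in N (left out, the last holds). Time passes only in rows, so rows that do not move let the fingers close. It gives the time, the measured TCP pose, the force and the opening at its end, in the units of the state.
- ctrl.get_obs(): the state, without advancing time (a new reading comes with each control period).
- ctrl.grab_frame(name): name is "side" or "top"; returns the picture (420x560x3 uint8, red, green, blue); there is no depth.
- ctrl.camera_params(name): a dict with "fx", "fy", "cx", "cy" (pixels), "camera_from_world" (4x4, takes a point from world to camera coordinates). Camera axes: x right, y up, looking along -z (the intrinsics and any distortion apply to the point x, -y, -z); pixel columns grow to the right and rows downward; lengths in mm; the calibration is good to about 2 mm. A picture is of the moment at which its call begins. camera_params takes no time and is no camera call.
- ctrl.job_done(): hands the job in, once; it reports no verdict.
The state is a dict: "t": time; "joint_pos": joint angles; "qd": joint speeds; "tau": joint torques, N m; "eef_pos": TCP position; "orientation": TCP orientation; "force": force on the tool from outside, world axes, zero at the start; "moment": the same for the moment, N m; "opening": finger opening in mm.
Only numpy, scipy, OpenCV 4.12 (cv2) and the standard library are available. Lean on these libraries where they do the work, as an engineer would, in place of code of your own. Each camera call takes 0.05 s, during which the arm holds its last target. There are 200 camera calls.

## Working session

There is one attempt and no reset: what is moved stays moved. The work goes in short steps, Python scripts to look and compute and a tool call to move; the robot and the scene stay as the last step left them, time stands still between calls to the robot, and variables do not carry over. Pictures are saved under pics/ and viewed, about 8 in all and at most 12, crops included, and the job is handed in when it is done.

Besides the shell and the picture viewer there is one more tool, called after "Request:" as name([rows], argument=value, ...), one row to a line, values as JSON. play_rows: Moves the arm, as the interface text tells. Its arguments: {"type":"object","properties":{"increments":{"type":"array","items":{"type":"array","items":{"type":"number"}}},"squeeze":{"type":"number"}},"required":["increments"]}

```bash
mkdir -p pics; python3 - <<'E'
from station import ctrl
import cv2
o=ctrl.get_obs();print(o)
for n in("side","top"):
    p=ctrl.camera_params(n);print(n,p)
    cv2.imwrite(f"pics/{n}0.png",ctrl.grab_frame(n)[:,:,::-1])
E
```

```text
{'t': 0.0, 'joint_pos': array([ 1.21099500e+00,  2.76560864e-01,  1.50609311e+00,  1.85126768e-05,
        1.36070685e+00, -1.20963476e-01]), 'qd': array([ 0.00139759,  0.00105404, -0.00106181, -0.00023881,  0.00108182,
        0.00084429]), 'tau': array([ 1.77423521e-03, -4.04581797e+01, -2.37232518e+01,  7.07594608e-02,
        3.44371819e-02, -1.19756919e-04]), 'eef_pos': array([135.80965525, 558.15657827, 204.64016444]), 'orientation': array([ 4.50596718e-04,  7.86313051e-01,  6.17827650e-01, -7.60688574e-04]), 'force': array([0.9101346, 0.3738085, 0.1340491]), 'moment': array([ 0.00422123, -0.00730296, -0.0122456 ]), 'opening': 93.93580022827406}
side {'fx': 457.4769746584183, 'fy': 457.4769746584183, 'cx': 275.599869816875, 'cy': 213.00789928862753, 'camera_from_world': array([[ 9.55055280e-01, -2.95965219e-01, -1.65529818e-02,
        -4.62417414e+02],
       [ 1.91629739e-01,  5.73841043e-01,  7.96231436e-01,
        -2.13199156e+02],
       [-2.26158031e-01, -7.63617081e-01,  6.04765656e-01,
        -1.07489525e+03],
       [ 0.00000000e+00,  0.00000000e+00,  0.00000000e+00,
         1.00000000e+00]])}
top {'fx': 462.02934381860996, 'fy': 462.02934381860996, 'cx': 285.4405023364155, 'cy': 210.49074340335994, 'camera_from_world': array([[ 1.72628096e-02, -9.99723857e-01,  1.59438349e-02,
         8.31484540e+01],
       [ 9.89456315e-01,  1.93745629e-02,  1.43529881e-01,
        -4.84516336e+02],
       [-1.43799151e-01,  1.32979991e-02,  9.89517543e-01,
        -1.06130967e+03],
       [ 0.00000000e+00,  0.00000000e+00,  0.00000000e+00,
         1.00000000e+00]])}
```

View pics/side0.png

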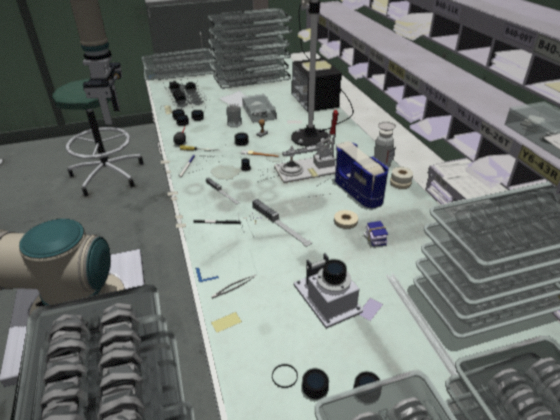

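View pics/top0.png

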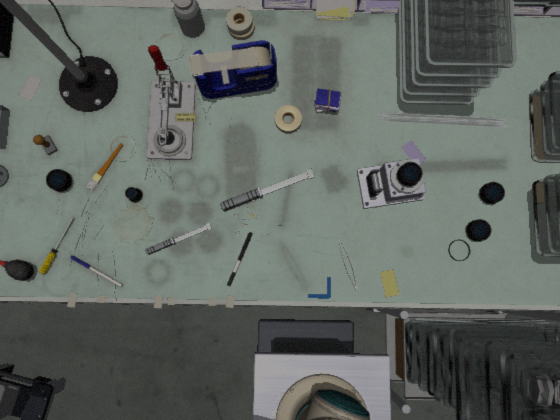

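```bash
cat > h.py <<'E'
import numpy as np, cv2
from station import ctrl
def proj(n,P):
    p=ctrl.camera_params(n);P=np.atleast_2d(P).astype(float)
    c=(np.c_[P,np.ones(len(P))]@p["camera_from_world"].T)[:,:3]
    return np.c_[p["cx"]+p["fx"]*c[:,0]/-c[:,2],p["cy"]-p["fy"]*c[:,1]/-c[:,2]]
def ray(n,uv,z):
    p=ctrl.camera_params(n);M=p["camera_from_world"];R=M[:3,:3];C=-R.T@M[:3,3]
    d=R.T@np.array([(uv[0]-p["cx"])/p["fx"],-(uv[1]-p["cy"])/p["fy"],-1])
    return C+d*(z-C[2])/d[2]
def crop(img,x0,y0,w,h,s):
    c=cv2.resize(img[y0:y0+h,x0:x0+w],None,fx=s,fy=s,interpolation=cv2.INTER_CUBIC)
    for i in range(0,w,10):
        cv2.line(c,(i*s,0),(i*s,8 if i%50 else 16),(0,0,255),1)
        if i%20==0: cv2.putText(c,str(x0+i),(i*s,26),0,.4,(0,0,255),1)
    for i in range(0,h,10):
        cv2.line(c,(0,i*s),(8,i*s),(0,0,255),1)
        if i%20==0: cv2.putText(c,str(y0+i),(10,i*s+4),0,.4,(0,0,255),1)
    return c
E
python3 - <<'E'
from h import *
a=crop(cv2.imread("pics/top0.png"),215,150,110,66,7)
b=crop(cv2.imread("pics/top0.png"),350,150,80,64,5);
c=crop(cv2.imread("pics/side0.png"),290,250,75,80,5)
b=cv2.resize(b,(400,320));c=cv2.resize(c,(375,400))
cv2.imwrite("pics/a.png",a)
o=np.zeros((400,775,3),np.uint8);o[:320,:400]=b;o[:,400:]=c
cv2.imwrite("pics/b.png",o)
E
```

```text
(no output)
```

View pics/a.png

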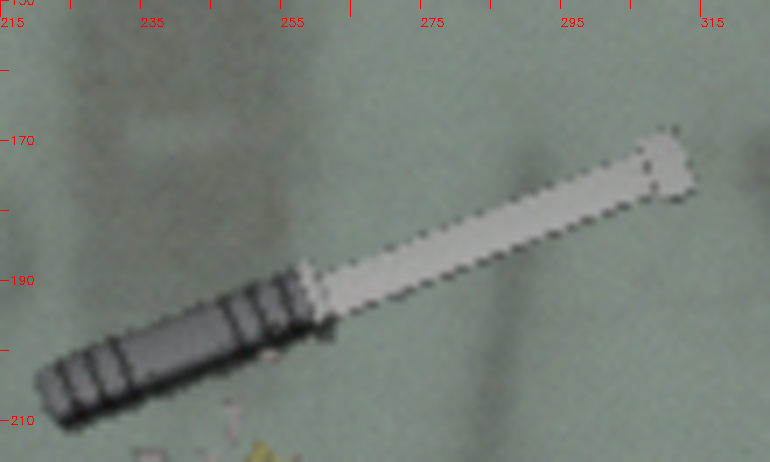

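View pics/b.png

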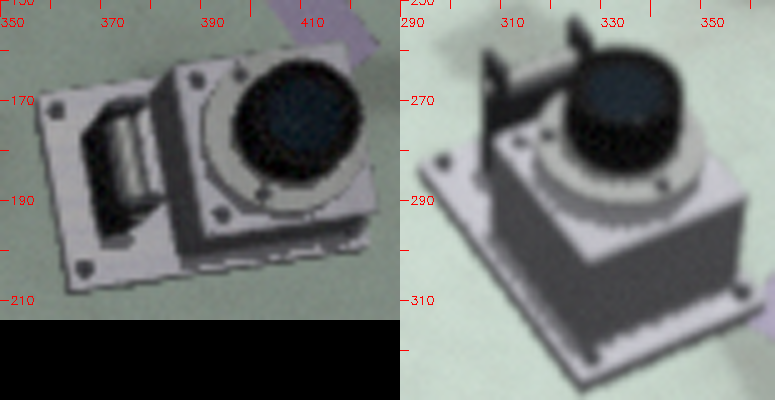

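```bash
cat > fit.py <<'E'
from h import *
from scipy.optimize import least_squares
def T(v,L):
    c,s=np.cos(v[2]),np.sin(v[2]);L=np.array(L,float)
    return np.c_[v[0]+c*L[:,0]-s*L[:,1],v[1]+s*L[:,0]+c*L[:,1],L[:,2]]
def fit(obs,v0):
    f=lambda v:np.concatenate([(proj(n,T(v,[l]))[0]-uv) for n,l,uv in obs])
    r=least_squares(f,v0,loss='soft_l1');return r.x,f(r.x).reshape(-1,2).round(1)
E
python3 - <<'E'
from fit import *
A=lambda x,y:(x/7+215,y/7+150)
B=lambda x,y:(x/5+350,y/5+150)
C=lambda x,y:((x-400)/5+290,y/5+250)
bar=[('top',(190,12,5),A(676,128)),('top',(190,-12,5),A(695,197)),('top',(-50,10,26),A(38,377)),('top',(50,11,27),A(302,265)),
 ('top',(53,8,5),A(318,278)),('top',(176,8,5),A(642,153)),('top',(176,-8,5),A(656,192))]
p=ray('top',(312.7,173.3),5);q=ray('top',(222,206),20);print(p,q,np.linalg.norm((p-q)[:2]))
d=p-q;yaw=np.arctan2(d[1],d[0])
v,r=fit(bar,[*(q+d*.2)[:2],yaw]);print('bar',v,r.tolist())
n=[('top',(95,-50,12),B(38,95)),('top',(95,50,12),B(70,292)),('top',(-55,50,12),B(370,247)),
('top',(42,-42,72),B(172,65)),('top',(42,42,72),B(207,237)),('top',(-42,42,72),B(378,210)),('top',(-42,-42,72),B(345,43)),
('top',(0,0,122),B(305,115)),
('side',(95,50,12),C(418,168)),('side',(-55,50,12),C(582,385)),('side',(-55,-50,12),C(765,308)),
('side',(42,42,72),C(490,140)),('side',(-42,42,72),C(590,262)),('side',(-42,-42,72),C(745,197)),('side',(0,0,122),C(622,86))]
p=ray('top',(411,173),122)
for s in(1,-1):
  v,r=fit(n,[p[0],p[1],s*1.57]);print('nest',v,r.tolist())
np.save('nest',fit(n,[p[0],p[1],1.57])[0])
E
```

```text
[581.15193467  26.03273504   5.        ] [492.88912532 244.33865579  20.        ] 235.4735623188885
bar [507.8465538  199.66257887  -1.16638971] [[-0.3, 0.0], [0.7, -1.0], [-0.9, -0.1], [0.2, -0.0], [-0.1, 0.5], [-0.1, 0.0], [0.4, 0.3]]
nest [ 560.69449961 -185.86703662    1.74378995] [[-0.1, -0.4], [0.8, -0.0], [1.1, -0.3], [0.4, -0.4], [0.2, 0.3], [1.5, 0.2], [1.0, -1.3], [1.1, -0.5], [-1.4, -1.4], [-1.0, -0.7], [0.2, -2.0], [-1.2, -0.8], [-1.2, -0.1], [0.4, -0.8], [-0.3, -0.7]]
nest [ 560.69449967 -185.86703658   64.57564303] [[-0.1, -0.4], [0.8, -0.0], [1.1, -0.3], [0.4, -0.4], [0.2, 0.3], [1.5, 0.2], [1.0, -1.3], [1.1, -0.5], [-1.4, -1.4], [-1.0, -0.7], [0.2, -2.0], [-1.2, -0.8], [-1.2, -0.1], [0.4, -0.8], [-0.3, -0.7]]
```

Request:
play_rows([
  [-17.3, 29.7, 3, 0, 0, 0, 0],
  [-17.3, 29.7, 3, 0, 0, 0, 0],
  [-17.3, 29.7, 3, 0, 0, 0, 0],
  [-17.3, 29.7, 3, 0, 0, 0, 0],
  [-17.3, 29.7, 3, 0, 0, 0, 0],
])

```text
t: 0.52
eef_pos: [260.4, 438.2, 190.0]
orientation: [0.0, 0.786, 0.618, -0.0]
force: [0.4, -0.2, -0.1]
opening: 94.4
```

Request:
play_rows([
  [-17.3, 29.7, 3, 0, 0, 0, 0],
  [-17.3, 29.7, 3, 0, 0, 0, 0],
  [-17.3, 29.7, 3, 0, 0, 0, 0],
  [-17.3, 29.7, 3, 0, 0, 0, 0],
  [-17.3, 29.7, 3, 0, 0, 0, 0],
])

```text
t: 0.93
eef_pos: [384.4, 318.9, 175.1]
orientation: [-0.0, 0.786, 0.618, -0.0]
force: [0.3, -0.1, 0.3]
opening: 93.8
```

Request:
play_rows([
  [-17.3, 29.7, 3, 0, 0, 0, 0],
  [-17.3, 29.7, 3, 0, 0, 0, 0],
  [-17.3, 29.7, 3, 0, 0, 0, 0],
  [-17.3, 29.7, 3, 0, 0, 0, 0],
  [-17.3, 29.7, 3, 0, 0, 0, 0],
])

```text
t: 1.35
eef_pos: [508.2, 199.7, 160.0]
orientation: [-0.0, 0.786, 0.618, -0.0]
force: [0.1, 0.0, 0.7]
opening: 94.1
```

Request:
play_rows([
  [0, 0, 0, 0, 0, 6, 0],
  [0, 0, 0, 0, 0, 6, 0],
  [0, 0, 0, 0, 0, 6, 0],
  [0, 0, 0, 0, 0, 6, 0],
  [0, 0, 0, 0, 0, 6, 0],
])

```text
t: 1.77
eef_pos: [507.3, 200.9, 159.9]
orientation: [-0.0, 0.921, 0.391, -0.001]
force: [0.4, -0.2, 0.6]
opening: 94.4
```

Request:
play_rows([
  [0, 0, 0, 0, 0, 6, 0],
  [0, 0, 0, 0, 0, 6, 0],
  [0, 0, 0, 0, 0, 6, 0],
  [0, 0, 0, 0, 0, 5.1, 0],
  [0, 0, 0, 0, 0, 0, 0],
])

```text
t: 2.18
eef_pos: [507.2, 201.1, 160.1]
orientation: [-0.0, 0.98, 0.201, -0.0]
force: [-0.0, 1.2, -0.1]
opening: 94.1
```

Request:
play_rows([
  [0, 1.5, 30, 0, 0, 0, 0],
  [0, 0, 30, 0, 0, 0, 0],
  [0, 0, 30, 0, 0, 0, 0],
  [0, 0, 30, 0, 0, 0, 0.5],
  [0, 0, 20, 0, 0, 0, 0.5],
])

```text
t: 2.6
eef_pos: [506.3, 199.3, 17.8]
orientation: [0.0, 0.979, 0.203, -0.002]
force: [0.8, -1.3, 0.2]
opening: 84.1
```

Request:
play_rows([
  [0, 0, 10, 0, 0, 0, 0.5],
  [0, 0, 6, 0, 0, 0, 0.6],
  [0, 0, 0, 0, 0, 0, 1],
  [0, 0, 0, 0, 0, 0, 1],
  [0, 0, 0, 0, 0, 0, 1],
], squeeze=60)

```text
t: 3.02
eef_pos: [509.3, 200.2, 5.7]
orientation: [-0.0, 0.979, 0.201, 0.001]
force: [-0.0, -0.3, 1.1]
opening: 50.5
```

Request:
play_rows([
  [0, 0, 0, 0, 0, 0, 1],
  [0, 0, 0, 0, 0, 0, 1],
  [0, 0, 0, 0, 0, 0, 1],
  [0, 0, 0, 0, 0, 0, 1],
  [0, 0, 0, 0, 0, 0, 1],
])

```text
t: 3.43
eef_pos: [509.1, 200.2, 5.1]
orientation: [-0.0, 0.98, 0.201, 0.001]
force: [0.8, 1.5, 1.4]
opening: 19.5
```

Request:
play_rows([
  [0, 0, 0, 0, 0, 0, 0.7],
  [0, 0, 0, 0, 0, 0, 0.7],
  [0, 0, 1.5, 0, 0, 0, 0.7],
  [0, 0, 1.5, 0, 0, 0, 1],
  [0, 0, 0, 0, 0, 0, 1],
])

```text
t: 3.85
eef_pos: [507.8, 199.7, 1.0]
orientation: [-0.0, 0.98, 0.201, -0.0]
force: [-1.0, 0.4, -2.3]
opening: 19.5
```

Request:
play_rows([
  [0, 0, 0, 0, 0, 0, 1],
  [0, 0, 0, 0, 0, 0, 1],
  [0, 0, 0, 0, 0, 0, 1],
  [0, 0, 0, 0, 0, 0, 1],
  [0, 0, 0, 0, 0, 0, 1],
])

```text
t: 4.27
eef_pos: [508.0, 199.8, 1.4]
orientation: [-0.0, 0.98, 0.201, -0.0]
force: [0.2, -0.7, -2.0]
opening: 19.4
```

Request:
play_rows([
  [0, 0, -20, 0, 0, 0, 1],
  [0, 0, -25, 0, 0, 0, 1],
  [0, 0, -30, 0, 0, 0, 1],
  [0, 0, -25, 0, 0, 0, 1],
  [0, 0, 0, 0, 0, 0, 1],
])

```text
t: 4.68
eef_pos: [511.8, 200.9, 106.5]
orientation: [-0.0, 0.98, 0.201, 0.005]
force: [0.7, 0.8, -1.6]
opening: 19.9
```

```bash
python3 - <<'E'
from h import *
o=ctrl.get_obs();print({k:np.round(o[k],3) for k in('t','eef_pos','orientation','force','moment','opening')})
s=ctrl.grab_frame("side")[:,:,::-1];t=ctrl.grab_frame("top")[:,:,::-1]
cv2.imwrite("pics/s1.png",s);cv2.imwrite("pics/t1.png",t)
P=o['eef_pos'];print(proj('side',P),proj('top',P))
a=crop(s,200,150,130,120,4);b=crop(t,205,150,110,70,7)[:480]
z=np.zeros((480,800,3),np.uint8);z[:,:520]=a;z[:280,520:]=cv2.resize(b,None,fx=280/770,fy=280/770)[:280,:280] if 0 else 0
cv2.imwrite("pics/s1c.png",a)
E
```

```text
{'t': np.float64(4.683), 'eef_pos': array([511.808, 200.864, 106.51 ]), 'orientation': array([-0.   ,  0.98 ,  0.201,  0.005]), 'force': array([ 0.733,  0.837, -1.591]), 'moment': array([-0.013, -0.036,  0.01 ]), 'opening': np.float64(19.883)}
[[263.14973108 182.63756598]] [[237.23859558 192.00931138]]
```

View pics/s1c.png

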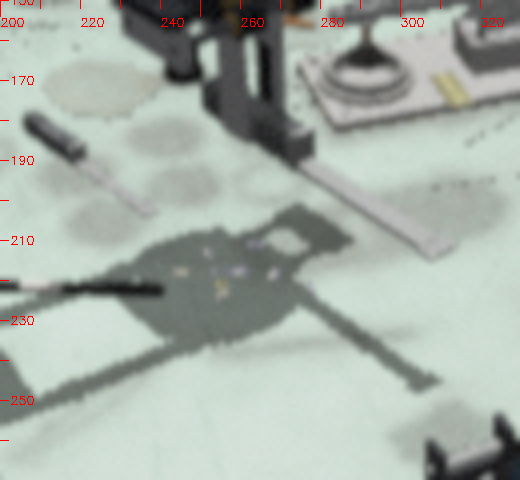

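```bash
python3 - <<'E'
from h import *
g=np.array([511.8,200.9,118.1]);d=np.array([.394,-.919,0]);u=np.array([.919,.394,0])
for dz in(0,-5,-10):
  print(dz,[proj('side',g+190*d+s*12*u+[0,0,-8+dz])[0].round(1) for s in(1,-1)],proj('side',g+53*d+[0,0,-8+dz*.28]).round(1))
b=crop(cv2.imread("pics/t1.png"),220,145,110,70,7);cv2.imwrite("pics/t1c.png",b)
for dz in(0,-5,-10):
  print(dz,[proj('top',g+190*d+s*12*u+[0,0,-8+dz])[0].round(1) for s in(1,-1)])
E
```

```text
0 [array([313.8, 210.3]), array([306.9, 214.1])] [[275.4 189.5]]
-5 [array([313.7, 211.9]), array([306.9, 215.7])] [[275.4 190. ]]
-10 [array([313.6, 213.5]), array([306.8, 217.3])] [[275.4 190.4]]
0 [array([314. , 155.6]), array([318.2, 165.3])]
-5 [array([313.9, 156.2]), array([318. , 165.8])]
-10 [array([313.7, 156.8]), array([317.8, 166.3])]
```

View pics/t1c.png

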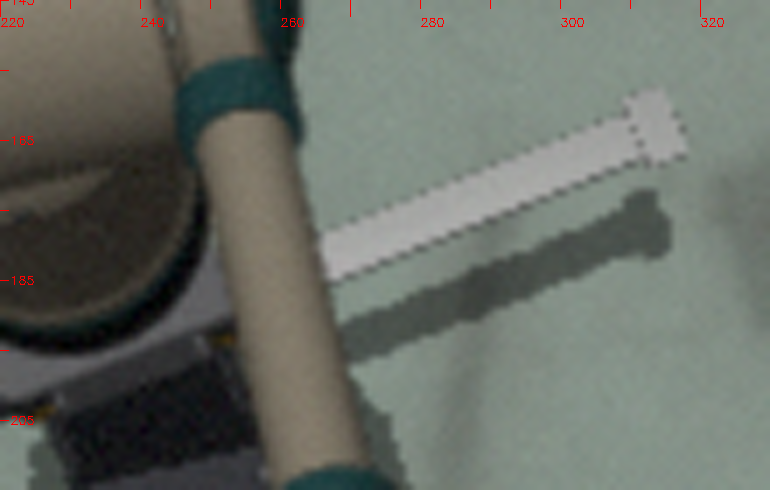

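Request:
play_rows([
  [0, 0, 0, 0, 0, 4.4, 1],
  [0, 0, 0, 0, 0, 4.4, 1],
  [0, 0, 0, 0, 0, 4.5, 1],
  [0, 0, 0, 1, 0, 0, 1],
  [0, 0, 0, 1, 0, 0, 1],
])

```text
t: 5.2
eef_pos: [506.7, 199.8, 99.6]
orientation: [-0.018, 0.996, 0.088, -0.003]
force: [-0.2, 0.1, -1.0]
opening: 19.6
```

Request:
play_rows([
  [-2.9, 20, 0, 0, 0, 0, 1],
  [-2.9, 20, 0, 0, 0, 0, 1],
  [-2.9, 20, 0, 0, 0, 0, 1],
  [-2.9, 20, 0, 0, 0, 0, 1],
  [-2.9, 20, 0, 0, 0, 0, 1],
])

```text
t: 5.62
eef_pos: [510.2, 97.7, 97.0]
orientation: [-0.018, 0.996, 0.087, -0.002]
force: [0.3, 0.3, -1.5]
opening: 19.3
```

Request:
play_rows([
  [0, 0, 3, 0, 0, 0, 1],
  [0, 0, 0, 0, 0, 0, 1],
  [0, 0, 0, 0, 0, 0, 1],
  [0, 0, 0, 0, 0, 0, 1],
])

```text
t: 5.95
eef_pos: [510.7, 99.7, 94.6]
orientation: [-0.018, 0.996, 0.087, -0.002]
force: [-0.3, -0.1, -2.0]
opening: 19.5
```

```bash
cat > look.py <<'E'
from fit import *
from scipy.spatial.transform import Rotation as Ro
import sys
k=sys.argv[1]
o=ctrl.get_obs();print({q:np.round(o[q],3) for q in('t','eef_pos','orientation','force','moment','opening')})
v=np.load('nest.npy');c,s=np.cos(v[2]),np.sin(v[2])
R=Ro.from_quat(o['orientation'],scalar_first=True).as_matrix()
P=o['eef_pos']-R[:,2]*11.6
N=lambda p:np.round([c*(p[0]-v[0])+s*(p[1]-v[1]),-s*(p[0]-v[0])+c*(p[1]-v[1]),p[2]],1)
tip=P+190*R[:,1]+9.5*R[:,2]
rol=P+R[:,2]*13;rol=rol+R[:,1]*((70-N(rol)[0])/N(R[:,1]*1000+[v[0],v[1],0])[0]*1000)
print('nest frame: grip',N(P),'tip',N(tip),'underside over roller',N(rol),'pitch tip-up deg',np.degrees(np.arcsin(R[2,1])).round(2))
for n in('side','top'):
    im=ctrl.grab_frame(n)[:,:,::-1];cv2.imwrite(f"pics/{n}{k}.png",im)
    print(n,'pred tip corners',[proj(n,P+190*R[:,1]+8*R[:,2]+q*12*R[:,0])[0].round(1).tolist() for q in(1,-1)])
a=crop(cv2.imread(f"pics/side{k}.png"),280,225,95,100,4);b=crop(cv2.imread(f"pics/top{k}.png"),325,145,105,75,4)
z=np.zeros((400,800,3),np.uint8);z[:,:380]=a;z[:300,380:800]=b;cv2.imwrite(f"pics/l{k}.png",z)
E
python3 look.py 2
```

```text
{'t': np.float64(5.95), 'eef_pos': array([510.736,  99.692,  94.635]), 'orientation': array([-0.018,  0.996,  0.087, -0.002]), 'force': array([-0.342, -0.114, -1.989]), 'moment': array([-0.097,  0.043, -0.012]), 'opening': np.float64(19.505)}
nest frame: grip [2.895e+02 1.000e-01 1.062e+02] tip [99.9 -0.1 89.9] underside over roller [70.1 -0.2 85.4] pitch tip-up deg -2.05
side pred tip corners [[314.5, 248.1], [305.7, 251.4]]
top pred tip corners [[364.3, 176.9], [366.2, 187.1]]
```

View pics/l2.png

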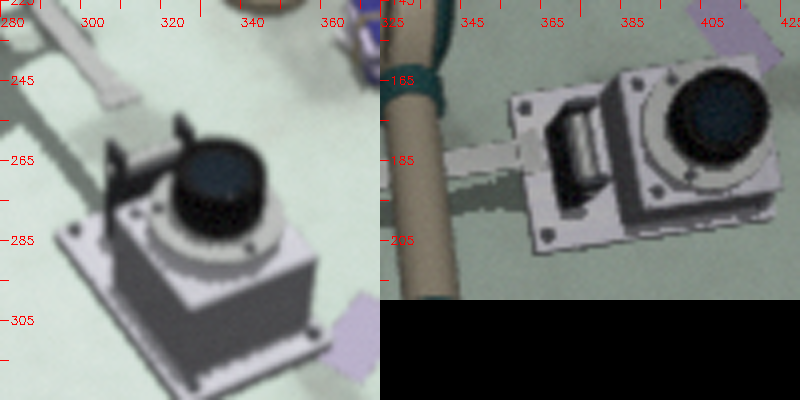

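Request:
play_rows([
  [0, 0, 4, 0, 0, 0, 1],
  [0, 0, 4, 0, 0, 0, 1],
  [0, 0, 0, 0, 0, 0, 1],
  [0, 8, 0, 0, 0, 0, 1],
  [0, 10, 0, 0, 0, 0, 1],
])

```text
t: 6.47
eef_pos: [514.0, 81.5, 86.3]
orientation: [-0.017, 0.996, 0.087, -0.002]
force: [0.3, 0.3, -2.5]
opening: 19.8
```

Request:
play_rows([
  [0, 10, 0, 0, 0, 0, 1],
  [0, 8, 0, 0, 0, 0, 1],
  [0, 8, 0, 0, 0, 0, 1],
  [0, 6, 0, 0, 0, 0, 1],
  [0, 0, 0, 0, 0, 0, 1],
])

```text
t: 6.88
eef_pos: [520.0, 48.5, 85.2]
orientation: [-0.017, 0.996, 0.086, -0.001]
force: [-0.1, 0.3, -2.4]
opening: 19.5
```

```bash
python3 look.py 3
```

```text
{'t': np.float64(6.883), 'eef_pos': array([520.017,  48.456,  85.228]), 'orientation': array([-0.017,  0.996,  0.086, -0.001]), 'force': array([-0.097,  0.287, -2.448]), 'moment': array([-0.052,  0.043, -0.013]), 'opening': np.float64(19.485)}
nest frame: grip [237.4  -0.3  96.8] tip [47.9  0.  80.8] underside over roller [70.  0. 78.] pitch tip-up deg -1.97
side pred tip corners [[326.0, 264.5], [317.0, 268.0]]
top pred tip corners [[385.8, 174.4], [387.7, 184.6]]
```

View pics/l3.png

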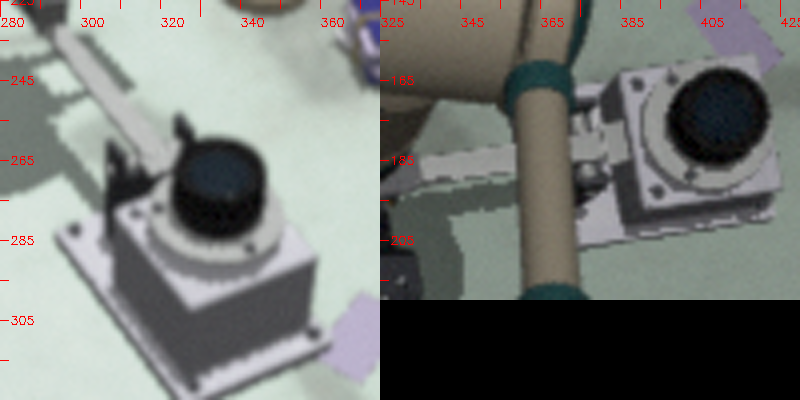

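Request:
play_rows([
  [0, 0, 0.7, 0, 0, 0, 1],
  [0, 5, 0, 0, 0, 0, 1],
  [0, 5, 0, 0, 0, 0, 1],
  [0, 5, 0, 0, 0, 0, 1],
  [0, 0, 0, 0, 0, 0, 1],
])

```text
t: 7.4
eef_pos: [522.5, 34.4, 84.0]
orientation: [-0.017, 0.996, 0.086, -0.001]
force: [0.7, 0.4, -2.2]
opening: 19.7
```

Request:
play_rows([
  [0, 4, 0, 0, 0, 0, 1],
  [0, 4, 0, 0, 0, 0, 1],
  [0, 2, 0, 0, 0, 0, 1],
  [0, 0, 0, 0, 0, 0, 1],
  [0, 0, 0, 0, 0, 0, 1],
])

```text
t: 7.82
eef_pos: [523.9, 25.4, 83.6]
orientation: [-0.018, 0.996, 0.086, -0.002]
force: [0.2, 0.6, -1.8]
opening: 19.6
```

```bash
python3 look.py 4 | head -2; python3 -c "
from station import ctrl
import numpy as np
print(ctrl.get_obs()['joint_pos'].round(2))"
```

```text
{'t': np.float64(7.817), 'eef_pos': array([523.856,  25.353,  83.648]), 'orientation': array([-0.018,  0.996,  0.086, -0.002]), 'force': array([ 0.221,  0.591, -1.792]), 'moment': array([-0.053,  0.023, -0.019]), 'opening': np.float64(19.641)}
nest frame: grip [ 2.14e+02 -1.00e-01  9.52e+01] tip [24.5 -0.  79.1] underside over roller [70.  -0.  77.2] pitch tip-up deg -2.01
[-0.11  0.3   1.79  0.04  1.05 -0.3 ]
```

Request:
play_rows([
  [0, 0, 2, 0, 0, 0, 1],
  [0, -0.1, 3.77, -1.5, 0, 0, 1],
  [0, -0.1, 3.77, -1.5, 0, 0, 1],
  [0, -0.1, 3.77, -1.5, 0, 0, 1],
  [0, -0.1, 3.77, -1.5, 0, 0, 1],
])

```text
t: 8.33
eef_pos: [523.7, 26.0, 66.4]
orientation: [0.035, 0.996, 0.086, 0.003]
force: [0.6, 0.3, -2.0]
opening: 19.8
```

Request:
play_rows([
  [0, -0.1, 2.5, -1, 0, 0, 1],
  [0, -0.1, 2.5, -1, 0, 0, 1],
  [0, -0.1, 2.5, -1, 0, 0, 1],
  [0, -0.1, 2.5, -1, 0, 0, 1],
  [0, 0, 0, 0, 0, 0, 1],
])

```text
t: 8.75
eef_pos: [524.1, 25.5, 56.9]
orientation: [0.07, 0.994, 0.087, 0.006]
force: [-1.5, -2.4, 3.0]
opening: 19.3
```

```bash
python3 look.py 5
```

```text
{'t': np.float64(8.75), 'eef_pos': array([524.065,  25.548,  56.895]), 'orientation': array([0.07 , 0.994, 0.087, 0.006]), 'force': array([-1.474, -2.359,  2.973]), 'moment': array([ 0.141,  0.266, -0.089]), 'opening': np.float64(19.307)}
nest frame: grip [216.2  -0.3  68.4] tip [26.7 -0.6 85.6] underside over roller [70.  -0.5 75.9] pitch tip-up deg 8.05
side pred tip corners [[331.3, 268.5], [322.2, 272.1]]
top pred tip corners [[395.2, 172.4], [397.1, 182.5]]
```

View pics/l5.png

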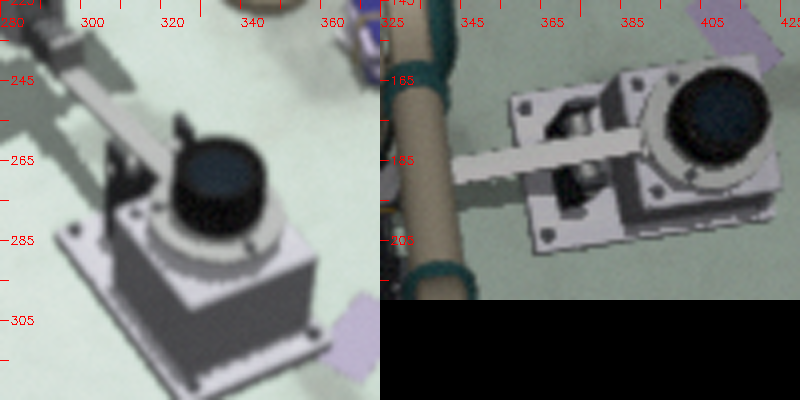

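Request:
play_rows([
  [0, 0.3, 2.5, -1, 0, 0, 1],
  [0, 0.3, 2.5, -1, 0, 0, 1],
  [0, 0.3, 2.5, -1, 0, 0, 1],
  [0, 0.3, 2.5, -1, 0, 0, 1],
  [0, 0, 0, 0, 0, 0, 1],
])

```text
t: 9.27
eef_pos: [524.7, 24.0, 47.1]
orientation: [0.103, 0.991, 0.086, 0.01]
force: [-0.3, 3.8, 4.7]
opening: 19.5
```

Request:
play_rows([
  [0, 0.3, 2.5, -1, 0, 0, 1],
  [0, 0.3, 2.5, -1, 0, 0, 1],
  [0, 0.3, 2.5, -1, 0, 0, 1],
  [0, 0.3, 2.5, -1, 0, 0, 1],
  [0, 0, 0, 0, 0, 0, 1],
])

```text
t: 9.68
eef_pos: [525.2, 21.8, 37.3]
orientation: [0.136, 0.987, 0.085, 0.013]
force: [-1.6, 8.2, 5.1]
opening: 19.4
```

```bash
python3 look.py 6
```

```text
{'t': np.float64(9.683), 'eef_pos': array([525.2  ,  21.765,  37.333]), 'orientation': array([0.136, 0.987, 0.085, 0.013]), 'force': array([-1.567,  8.232,  5.09 ]), 'moment': array([ 1.453,  0.441, -0.135]), 'opening': np.float64(19.427)}
nest frame: grip [213.8  -0.8  48.5] tip [28.3 -0.5 90.9] underside over roller [70.  -0.6 75.5] pitch tip-up deg 15.75
side pred tip corners [[331.0, 266.3], [321.9, 269.9]]
top pred tip corners [[395.0, 172.0], [396.9, 182.2]]
```

View pics/l6.png

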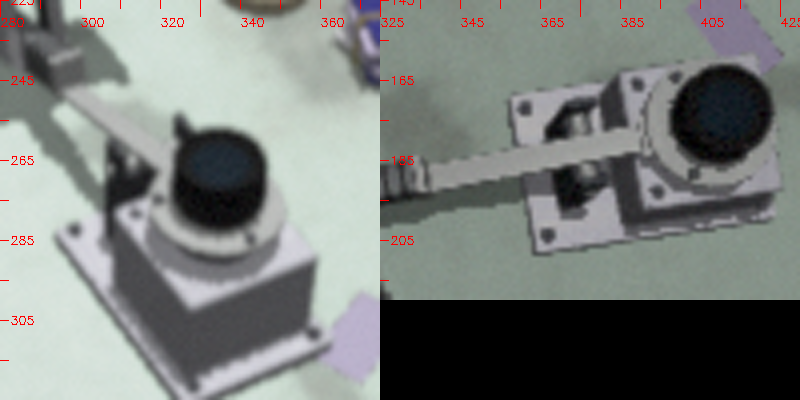

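```bash
cat > lift.py <<'E'
from fit import *
import sys
v=np.load('nest.npy')
P=[proj('side',[v[0],v[1],122+d])[0] for d in(0,10)];Q=[proj('top',[v[0],v[1],122+d])[0] for d in(0,10)]
print('px per 10mm side',P[1]-P[0],'top',Q[1]-Q[0])
b=sys.argv[1]
def sh(n,x,y,w,h):
    a=cv2.imread(f'pics/{n}0.png',0)[y:y+h,x:x+w].astype(np.float32);c=cv2.imread(f'pics/{n}{b}.png',0).astype(np.float32)
    W=np.eye(2,3,dtype=np.float32);W[:,2]=x,y
    cc,W=cv2.findTransformECC(cv2.resize(a,None,fx=1,fy=1),c,W,cv2.MOTION_TRANSLATION,(3,200,1e-6),None,3);return cc,W[:,2]-[x,y]
print(sh('side',323,256,36,24),sh('top',393,158,28,30))
E
python3 lift.py 6; python3 lift.py 4
```

```text
px per 10mm side [ 0.28370804 -3.38706932] top [ 1.30874253 -1.02494932]
(0.9906801558362047, array([ 0.27352905, -1.96879578])) (0.9964168264624775, array([ 0.7671814 , -0.75762939]))
px per 10mm side [ 0.28370804 -3.38706932] top [ 1.30874253 -1.02494932]
(0.9973734150782164, array([0.1991272 , 0.05883789])) (0.9979216142914303, array([-0.01248169, -0.04866028]))
```

Request:
play_rows([
  [0, -0.1, 2.5, -1, 0, 0, 1],
  [0, -0.1, 2.5, -1, 0, 0, 1],
  [0, -0.1, 2.5, -1, 0, 0, 1],
  [0, 0, 1.2, -0.5, 0, 0, 1],
  [0, 0, 0, 0, 0, 0, 1],
])

```text
t: 10.2
eef_pos: [525.8, 19.3, 29.0]
orientation: [0.167, 0.982, 0.085, 0.016]
force: [-2.0, 8.2, 4.9]
opening: 19.8
```

```bash
python3 look.py 7|head -2; python3 lift.py 7
```

```text
{'t': np.float64(10.2), 'eef_pos': array([525.759,  19.311,  29.006]), 'orientation': array([0.167, 0.982, 0.085, 0.016]), 'force': array([-1.973,  8.18 ,  4.926]), 'moment': array([ 1.438,  0.441, -0.205]), 'opening': np.float64(19.784)}
nest frame: grip [212.   -0.9  40. ] tip [29.5 -0.6 93.6] underside over roller [70.  -0.7 75.8] pitch tip-up deg 19.26
px per 10mm side [ 0.28370804 -3.38706932] top [ 1.30874253 -1.02494932]
(0.9856437806425247, array([ 0.33847046, -2.73524475])) (0.9956639604441301, array([ 1.09509277, -1.03477478]))
```

Request:
play_rows([
  [0, 0.2, -5, 2, 0, 0, 1],
  [0, 0.2, -5, 2, 0, 0, 1],
  [0, 0.2, -5, 2, 0, 0, 1],
  [0, 0.2, -5, 2, 0, 0, 1],
  [0, 0.2, -5, 2, 0, 0, 1],
])

```text
t: 10.72
eef_pos: [524.3, 22.5, 53.4]
orientation: [0.081, 0.993, 0.086, 0.007]
force: [0.6, -0.4, -1.3]
opening: 19.5
```

Request:
play_rows([
  [0, 0.2, -5, 2, 0, 0, 1],
  [0, 0.2, -5, 2, 0, 0, 1],
  [0, 0.2, -5, 2, 0, 0, 1],
  [0, 0, -0.5, 0, 0, 0, 1],
  [0, 0, 0, 0, 0, 0, 1],
])

```text
t: 11.13
eef_pos: [524.3, 23.0, 68.9]
orientation: [0.031, 0.996, 0.086, 0.003]
force: [-0.0, 0.3, -2.4]
opening: 19.9
```

```bash
python3 look.py 8; python3 lift.py 8
```

```text
{'t': np.float64(11.133), 'eef_pos': array([524.302,  23.007,  68.861]), 'orientation': array([0.031, 0.996, 0.086, 0.003]), 'force': array([-0.026,  0.28 , -2.373]), 'moment': array([-0.024,  0.036, -0.025]), 'opening': np.float64(19.878)}
nest frame: grip [ 2.127e+02 -1.000e-01  8.040e+01] tip [22.5  0.2 82.6] underside over roller [70.   0.1 76.2] pitch tip-up deg 3.52
side pred tip corners [[332.0, 270.8], [322.9, 274.4]]
top pred tip corners [[396.8, 172.7], [398.7, 182.8]]
px per 10mm side [ 0.28370804 -3.38706932] top [ 1.30874253 -1.02494932]
(0.9857250544754562, array([ 0.36352539, -2.73435974])) (0.9956860226458646, array([ 1.10644531, -1.03312683]))
```

View pics/l8.png

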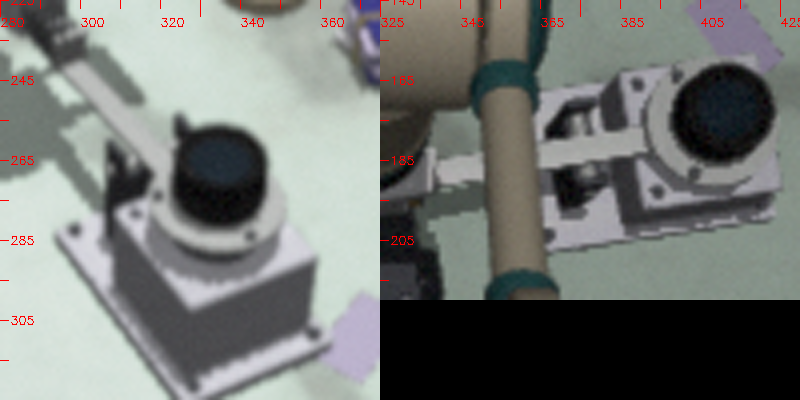

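Request:
play_rows([
  [0, -10, -0.3, 0, 0, 0, 1],
  [0, -15, 0, 0, 0, 0, 1],
  [0, -20, 0, 0, 0, 0, 1],
  [0, -20, 0, 0, 0, 0, 1],
  [0, -20, 0, 0, 0, 0, 1],
])

```text
t: 11.65
eef_pos: [508.6, 109.3, 63.5]
orientation: [0.03, 0.996, 0.087, 0.002]
force: [0.6, -0.1, -2.3]
opening: 19.5
```

Request:
play_rows([
  [0, -20, 0, 0, 0, 0, 1],
  [0, -12, 0, 0, 0, 0, 1],
  [0, 0, 0, 1.75, 0, 0, 1],
  [0, 0, 0, 1.75, 0, 0, 1],
  [0, 0, 0, 0, 0, 0, 1],
])

```text
t: 12.07
eef_pos: [503.7, 139.1, 61.7]
orientation: [-0.0, 0.996, 0.087, -0.0]
force: [0.4, -0.4, -2.1]
opening: 19.7
```

```bash
python3 look.py 9|head -2; python3 lift.py 9
```

```text
{'t': np.float64(12.067), 'eef_pos': array([503.719, 139.064,  61.722]), 'orientation': array([-0.   ,  0.996,  0.087, -0.   ]), 'force': array([ 0.356, -0.36 , -2.093]), 'moment': array([-0.058,  0.041,  0.031]), 'opening': np.float64(19.671)}
nest frame: grip [3.299e+02 2.000e-01 7.330e+01] tip [1.399e+02 1.000e-01 6.380e+01] underside over roller [70.   0.  60.3] pitch tip-up deg -0.01
px per 10mm side [ 0.28370804 -3.38706932] top [ 1.30874253 -1.02494932]
(0.9864927139899181, array([ 0.29833984, -2.74212646])) (0.9957803903088257, array([ 1.12564087, -1.05065918]))
```

Request:
play_rows([
  [0, 0, 15, 0, 0, 0, 1],
  [0, 0, 20, 0, 0, 0, 1],
  [0, 0, 13, 0, 0, 0, 1],
  [0, 0, 6, 0, 0, 0, 1],
  [0, 0, 2, 0, 0, 0, 1],
])

```text
t: 12.58
eef_pos: [503.1, 138.9, 4.9]
orientation: [0.0, 0.996, 0.087, -0.001]
force: [0.3, 0.3, -2.0]
opening: 19.5
```

Request:
play_rows([
  [0, 0, 1.5, 0, 0, 0, 1],
  [0, 0, 1, 0, 0, 0, 1],
  [0, 0, 1, 0, 0, 0, 1],
  [0, 0, 0, 0, 0, 0, 1],
  [0, 0, 0, 0, 0, 0, 1],
])

```text
t: 13.0
eef_pos: [504.4, 138.9, 3.0]
orientation: [-0.0, 0.996, 0.086, 0.001]
force: [0.1, 0.4, -1.9]
opening: 19.6
```

Request:
play_rows([
  [0, 0, 0.8, 0, 0, 0, 1],
  [0, 0, 0.7, 0, 0, 0, 1],
  [0, 0, 0, 0, 0, 0, 1],
  [0, 0, 0, 0, 0, 0, 1],
  [0, 0, 0, 0, 0, 0, 1],
])

```text
t: 13.42
eef_pos: [504.2, 138.9, 1.2]
orientation: [-0.0, 0.996, 0.086, 0.0]
force: [-0.2, 0.0, -2.3]
opening: 19.2
```

Request:
play_rows([
  [0, 0, 0, 0, 0, 0, 0.6],
  [0, 0, 0, 0, 0, 0, 0.6],
  [0, 0, 0, 0, 0, 0, 0.6],
  [0, 0, 0, 0, 0, 0, 0.6],
  [0, 0, 0, 0, 0, 0, 0.6],
])

```text
t: 13.83
eef_pos: [504.2, 138.9, 1.1]
orientation: [-0.0, 0.996, 0.086, 0.0]
force: [0.6, -0.0, -0.1]
opening: 37.3
```

Request:
play_rows([
  [0, 0, 0, 0, 0, 0, 0.6],
  [0, 0, 0, 0, 0, 0, 0.6],
  [0, 0, -5, 0, 0, 0, 0.6],
  [0, 0, -10, 0, 0, 0, 0.6],
  [0, 0, -20, 0, 0, 0, 0.6],
])

```text
t: 14.25
eef_pos: [502.4, 138.6, 35.3]
orientation: [0.0, 0.996, 0.086, -0.002]
force: [-0.5, -0.1, -0.6]
opening: 37.4
```

Request:
play_rows([
  [0, 0, -30, 0, 0, 0, 0.6],
  [0, 0, -30, 0, 0, 0, 0.6],
  [0, 0, -30, 0, 0, 0, 0.6],
  [0, -30, -20, 0, 0, 0, 0.6],
  [0, -30, 0, 0, 0, 0, 0.6],
])

```text
t: 14.67
eef_pos: [497.3, 198.5, 152.2]
orientation: [-0.001, 0.996, 0.085, 0.006]
force: [-0.5, -0.3, -0.6]
opening: 37.6
```

Request:
play_rows([
  [0, -30, 0, 0, 0, 0, 0.6],
  [0, -30, 0, 0, 0, 0, 0.6],
  [0, -30, 0, 0, 0, 0, 0.6],
  [0, -30, 0, 0, 0, 0, 0.6],
  [0, 0, 0, 0, 0, 0, 0.6],
])

```text
t: 15.08
eef_pos: [472.3, 321.1, 147.2]
orientation: [-0.002, 0.996, 0.088, 0.001]
force: [-0.0, 0.0, 0.9]
opening: 37.3
```

```bash
python3 look.py 10|head -1; python3 lift.py 10; python3 - <<'E'
from h import *
a=crop(cv2.imread("pics/side10.png"),225,170,140,155,3);b=crop(cv2.imread("pics/top10.png"),240,140,190,90,2)
z=np.zeros((465,800,3),np.uint8);z[:,:420]=a;z[:180,420:800]=b;cv2.imwrite("pics/f.png",z)
d=np.array([.172,-.985,0]);u=np.array([.985,.172,0]);g=np.array([504,139,13])
for n in('side','top'):print(n,[proj(n,p)[0].round(1).tolist() for p in(g+190*d-[0,0,8]+12*u,g+190*d-[0,0,8]-12*u,g-50*d+[0,0,13])])
E
```

```text
{'t': np.float64(15.083), 'eef_pos': array([472.26 , 321.067, 147.176]), 'orientation': array([-0.002,  0.996,  0.088,  0.001]), 'force': array([-0.029,  0.001,  0.869]), 'moment': array([-0.112,  0.05 ,  0.014]), 'opening': np.float64(37.268)}
px per 10mm side [ 0.28370804 -3.38706932] top [ 1.30874253 -1.02494932]
(0.9863679518244841, array([ 0.30618286, -2.73605347])) (0.9957707858471923, array([ 1.12283325, -1.0368042 ]))
side [[305.2, 264.5], [296.9, 267.6], [259.8, 209.4]]
top [[341.9, 186.9], [343.6, 196.4], [245.2, 205.0]]
```

View pics/f.png

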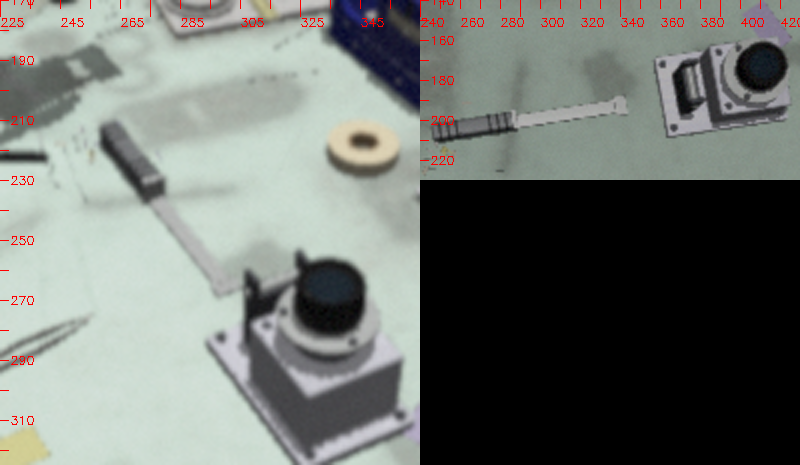

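```bash
python3 -c "
from station import ctrl
print(ctrl.job_done())"
```

```text
the job is handed in; nothing more can be done
None
```

The carrier is up by about 8 mm and stays up, and the larger pry bar lies flat on the bench clear of the nest. I handed the job in at about 15 s, and `job_done()` gave no verdict.

- **Levering:** I gripped the bar by its handle and slid the blade over the roller and about 13 mm under the flange. I then levered the handle down to a 19° tilt, in two stages. The first stage measured only about 6–7 mm of lift, so I went a little further for margin.
- **Lift:** Image alignment on the lens put it at about 8 mm with the side camera and about 8.5–10 mm with the top camera. It did not change after I eased the bar off, drew it out and released it.
- **Bar placement:** The last picture shows the bar flat, about 30–45 mm from the nest's base plate, with the gripper well away.
- **Forces:** The force readings, printed about every 0.4 s, stayed under about 10 N. The gripper and arm came nowhere near the carrier or lens.
- **Disagreements:** The two cameras differed by about 2 mm, which is within the stated calibration. While setting the bar down, the force reading gave no clear sign of contact. I therefore released it at the height where I had picked it up, and the picture confirmed it was flat.

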